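# Lay out the bar-and-brake parts around the tool case

## Task

Lay the parts out on the bench mat for refitting the brake and handlebar grip: stand the brake caliper halfway between the tool case and the parts dish, squared up with the mat; lay the black grip behind it (on the side away from the robot), crosswise on the mat, and put the lockring flat in front of it (on the robot's side), each centred on the caliper with a 4 cm gap to it. Park the pump on top of the tool case, in the middle of the lid and lengthwise along it. Leave the bottle, the tin and the wrench alone, and let go of everything.

Things in the scene. Friction and masses are not known exactly. Their poses are not given: they have to be found in the camera images.
- mat: Thin grey bench mat, 240 (x) x 420 (y) x 3 mm, fixed; origin at the centre of its underside, x along its short side away from the robot, y along its long side. Case and dish stand on it, their origins 160 mm from its centre along +y and -y; which is on which side changes. The midpoint between them is the mat's centre.
- case: White plastic tool case latched shut, 160 (x, its long side) x 100 (y) x 50 mm tall with a flat lid; stands firmly on the mat and does not move, squared up with the mat. Origin at the centre of its underside, z up.
- dish: Round stainless parts dish with small bolts inside, 100 mm across, 22 mm tall; stands firmly on the mat and does not move. Origin at the centre of its underside.
- caliper: Loose stainless brake caliper: blocky body 40 mm deep (x), 50 wide (y), 34 tall, with a 10 mm tall ear at each y end (72 mm over the ears). Starts upright on its flat base, z up; origin at the centre of its underside. Grasp its flat sides, 40 mm apart along x. Laid out, its width (y) runs along the mat's long side, either way round. About 0.16 kg.
- grip: Loose black hard handlebar grip: ribbed round body 30 mm thick, 120 mm long along its x, with a square 34 mm collar, 12 mm long, at each end on which it lies without rolling. Origin at mid-length on the underside; the body's axis is 17 mm above it. Laid out, its length runs along the mat's long side, either way round. About 0.07 kg.
- lockring: Loose stainless lockring, a ring with small splines inside, 46 mm outside, 34 mm inside, 14 mm tall, starting flat on the plank; origin at the centre of its underside, z up. About 0.045 kg.
- pump: Loose yellow plastic mini pump, 140 mm long along its x: 26 mm round barrel between two square 30 mm ends, 30 mm long (black head at +x), on which it lies without rolling. Origin at mid-length on the underside; the barrel's axis is 15 mm above it. On the case its length runs along the case's long side, either way round. About 0.12 kg.
- lube: Black bottle of chain lube, 40 mm across, 90 mm tall, beyond the mat; leave it alone. Origin at the centre of its underside.
- tin: Steel grease tin, 68 mm across, 60 mm tall, beyond the mat; leave it alone. Origin at the centre of its underside.
- wrench: Steel wrench, 160 mm long, lying flat beyond the mat; leave it alone. Origin under it, x along its length.

How it is judged:
By the outcome, as a careful person would: the job done as asked, in the order asked, and still so for the second after the job is handed in, with the robot touching nothing.
It also fails if it takes over 120 s, if anything falls off the work surface, if the arm or the gripper's body presses on something with over 40 N, if the wrist force passes 120 N, or if a joint passes its speed limit or range.

## Robot

A 6-joint arm with a two-finger parallel gripper is mounted at the origin on the work surface. World frame = base frame: x ahead of the robot, y to its left, z up, the work surface at z = 0. Lengths are in mm, angles in rad, forces in N, time in s.
With the tool pointing down it reaches from about 250 to 850 mm from the base axis. Payload 12.5 kg.
Tool frame: the origin (TCP) lies midway between the tips of the shut fingers; the grasp point (between the pads) lies tcp_to_grasp behind it (tcp_to_grasp is the distance from the TCP to the grasp point, in mm); z points along the fingers, y is the line along which they close (so a half turn about z gives the same grasp; the last joint's range is limited). The gripper opens to 93 mm and grips with 3 to 60 N. Pads are 15 mm wide; open, the fingers measure 128 mm over their backs; the gripper's body (75 mm by 188 mm) begins 65 mm behind the grasp point.
Start: joints at [1.18, 0.351, 1.652, -0, 1.139, -0.085], TCP at [165.549, 524.479, 218.633] pointing down, gripper open.
Joint ranges: [-2.75, 2.75], [-0.79, 2.1], [0.01, 2.65], [-1.57, 4.71], [0.07, 3.14], [-2.87, 2.87]. Speed limits (rad/s): [2.22, 2.22, 2.79, 3.14, 3.14, 3.14].

## Interface

Orientations are given as a unit quaternion [w, x, y, z].
In Python, from plant import * gives the robot as it stands. Calls block until the motion is done:
- movep(position, orientation): joint-space move of the TCP to a pose.
- servo_line(position, rot=None, feed=150, force_limit=None): straight line of the TCP; rot=None keeps the orientation; feed is the mean speed in mm/s. With force_limit (N) it stops when the force on the tool has changed by that much, and returns True; else False.
- move_j(angles): joint-space move.
- let_go() and grab(): open the fingers fully, or close them until they stop; the grip force is fixed at half the most.
- dwell(seconds).
- solve_ik(position, orientation): joint angles nearest the present ones, or None.
- get_image(name): name is "scene" or "top" or "wrist"; returns a dict with "frame" (400x640x3 uint8, red, green, blue), "fx", "fy", "cx", "cy" (pixels), "origin" and "orientation" of the camera in the world. Camera axes: x right, y up, looking along -z (the intrinsics and any distortion apply to the point x, -y, -z); pixel columns grow to the right and rows downward; lengths in mm; the calibration is good to about 2 mm. A picture is of the moment at which its call begins. There is no depth.
A pose or a line that the arm cannot do raises PlanningError and nothing moves.
- job_done(): hands the job in; it is judged then, once.
Trained networks look in the newest picture that a camera, given by its name, has taken for a name from the list of things; names that differ only in an ending like _2 or _b are one class to them, and where a whole thing is asked for, a point or a joint stands for the part that bears it (a point fixed in the world has none). Each returns a list of dicts, best first, with "score" (0 to 1); they miss things now and then, are a little off and sometimes report something else, mostly with a low value. They report only what shows in the picture. A call takes as long as a camera call.
- regions_of(camera, query): "mask" (400x640 bool, what is visible of it) and "bbox" ([left, top, right, bottom] in pixels, round what is visible of it).
Readings, each from a call of its own:
- current_t(): time.
- current_qpos(): joint angles.
- current_dq(): joint speeds.
- current_joint_efforts(): joint torques, N m.
- current_ee_pos(): TCP position.
- current_eef_rot(): TCP orientation.
- current_ft_force(): force on the tool from outside, world axes, zero at the start.
- current_ft_torque(): the same for the moment, N m.
- current_finger_gap(): opening from 0.0 (shut) to 1.0 (fully open).
- current_grasp_force(): force on a finger pad.
Only numpy, scipy, OpenCV 4.12 (cv2) and the standard library are available. Lean on these libraries where they do the work, as an engineer would, in place of code of your own. Each camera call takes 0.05 s, during which the arm holds its last target. There are 200 camera calls.

## Working session

There is one attempt and no reset: what is moved stays moved. The work goes in short steps, each a Python script; the robot and the scene stay as the last script left them, time stands still between calls to the robot, and variables do not carry over. Pictures are saved under pics/ and viewed, at most 14 in all, crops included, and the job is handed in when it is done.

```bash
ls; mkdir -p pics; python3 - <<'E'
from plant import *
import cv2,numpy as np
for n in ["scene","top"]:
    g=get_image(n); cv2.imwrite(f"pics/{n}0.png",g["frame"][:,:,::-1])
    print(n,{k:(np.round(v,4).tolist()) for k,v in g.items() if k!="frame"})
    for q in "mat case dish caliper grip lockring pump lube tin wrench".split():
        print(q,[(round(r["score"],2),r["bbox"],int(r["mask"].sum())) for r in regions_of(n,q)[:2]])
print(current_t(),current_ee_pos(),current_eef_rot())
try: print(tcp_to_grasp)
except Exception as e: print(e)
E
```

```text
pics
scene {'fx': 404.6768, 'fy': 404.6768, 'cx': 318.8337, 'cy': 202.5574, 'origin': [1110.6874, 503.8254, 669.3359], 'orientation': [0.3688, 0.1581, 0.3803, 0.8333]}
mat [(0.65, [242.6, 153.9, 427.1, 268.2], 7710)]
case [(0.77, [251.6, 140.1, 319.1, 189.3], 2129)]
dish [(0.7, [358.6, 203.8, 402.1, 240.0], 1204)]
caliper [(0.88, [220.3, 134.2, 244.2, 155.4], 317)]
grip [(0.6, [427.1, 265.7, 489.5, 316.7], 1170)]
lockring [(0.7, [480.7, 240.4, 502.6, 258.2], 305)]
pump [(0.53, [254.4, 117.7, 280.9, 142.4], 284)]
lube [(0.79, [187.3, 159.2, 208.4, 190.3], 468)]
tin [(0.93, [363.3, 283.7, 398.4, 326.9], 1513)]
wrench [(0.89, [242.6, 231.8, 302.0, 276.1], 624), (0.63, [188.4, 159.3, 208.3, 192.6], 455)]
top {'fx': 511.5962, 'fy': 511.5962, 'cx': 314.2276, 'cy': 205.8027, 'origin': [362.9062, -8.1262, 1177.4055], 'orientation': [-0.694, -0.0758, 0.0643, 0.713]}
mat [(0.89, [233.0, 186.1, 415.7, 287.2], 14074)]
case [(0.77, [372.7, 201.8, 420.4, 278.3], 3444)]
dish [(0.75, [229.8, 216.5, 276.0, 262.1], 1465)]
caliper [(0.63, [462.0, 209.0, 491.5, 230.7], 453)]
grip [(0.87, [129.1, 209.1, 188.6, 227.6], 786)]
lockring [(0.61, [148.7, 278.3, 166.4, 293.1], 215), (0.43, [179.2, 143.4, 211.9, 175.2], 827)]
pump [(0.55, [448.7, 260.9, 511.3, 288.0], 796)]
lube [(0.7, [426.2, 134.9, 453.5, 158.4], 394)]
tin [(0.72, [179.5, 140.6, 209.5, 172.9], 777)]
wrench [(0.9, [279.9, 136.8, 340.1, 157.1], 512)]
1.1 [165.54992366 524.46523119 218.6280791 ] [ 2.92967854e-06  1.52310948e-01  9.88332624e-01 -1.42893573e-05]
18.8
```

View pics/top0.png

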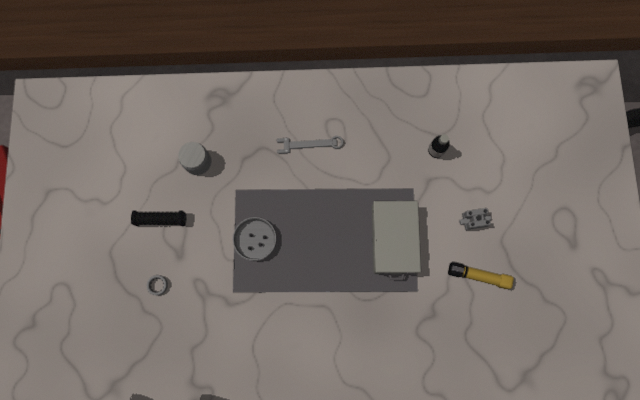

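View pics/scene0.png

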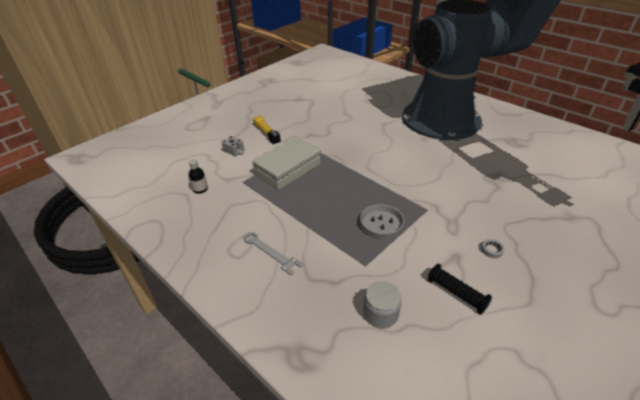

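The top view has robot-side at the bottom. The grip is at (159,218), ring (158,285), dish (256,240), case (396,237), caliper (477,218) and pump (481,275), with the tin, wrench and bottle beyond the mat. The scene view agrees. Next I'll write a silhouette-fit helper and get rough poses.

```bash
cat > h.py <<'E'
from plant import *
import cv2, numpy as np
from scipy.spatial.transform import Rotation as R
from scipy.optimize import minimize
def Q(q): return R.from_quat([q[1],q[2],q[3],q[0]])
def proj(g,P):
    p=Q(g["orientation"]).inv().apply(np.atleast_2d(P)-g["origin"])
    return np.c_[g["cx"]-g["fx"]*p[:,0]/p[:,2], g["cy"]+g["fy"]*p[:,1]/p[:,2]]
def pix2plane(g,uv,z):
    d=Q(g["orientation"]).apply([(uv[0]-g["cx"])/g["fx"],-(uv[1]-g["cy"])/g["fy"],-1])
    return g["origin"]+d*(z-g["origin"][2])/d[2]
def box(x,y,z0,z1,cx=0,cy=0): return np.array([[cx+a*x/2,cy+b*y/2,z] for a in(-1,1) for b in(-1,1) for z in(z0,z1)])
T=np.linspace(0,2*np.pi,24,endpoint=False)
def vcyl(r,z0,z1): return np.array([[r*np.cos(t),r*np.sin(t),z] for t in T for z in(z0,z1)])
def xcyl(r,l,zc): return np.array([[s*l/2,r*np.cos(t),zc+r*np.sin(t)] for t in T for s in(-1,1)])
M=dict(mat=[box(240,420,0,3)],case=[box(160,100,0,50)],dish=[vcyl(50,0,22)],
 caliper=[box(40,50,0,34),box(20,72,0,10)],
 grip=[xcyl(15,120,17),box(12,34,0,34,54),box(12,34,0,34,-54)],
 lockring=[vcyl(23,0,14)],pump=[xcyl(13,140,15),box(30,30,0,30,55),box(30,30,0,30,-55)],
 lube=[vcyl(20,0,90)],tin=[vcyl(34,0,60)])
def sil(name,p,g):
    m=np.zeros((400,640),np.uint8); c,s=np.cos(p[3]),np.sin(p[3])
    for P in M[name]:
        W=P@np.array([[c,s,0],[-s,c,0],[0,0,1]])+p[:3]
        h=cv2.convexHull(proj(g,W).astype(np.float32))
        cv2.fillConvexPoly(m,np.round(h*16).astype(np.int32),1,cv2.LINE_AA,4)
    return m.astype(float)
def look(cam,names,thr=.3):
    g=get_image(cam); out={}
    for n in names:
        r=regions_of(cam,n)
        if r and r[0]["score"]>thr: out[n]=r[0]["mask"]; print(cam,n,round(r[0]["score"],2),np.round(r[0]["bbox"]),int(out[n].sum()))
        else: print(cam,n,"none")
    return g,out
B=lambda m: cv2.GaussianBlur(m.astype(np.float64),(0,0),2)
def fit(name,views,p0,free=(0,1,3),yaws=None):
    """views: list of (g,mask). free: indices of (x,y,z,yaw)"""
    free=list(free); sc=np.array([1,1,1,.02]); best=None
    ms=[B(m) for _,m in views]
    def cost(d,p):
        q=np.array(p,float); q[free]+=np.array(d)*sc[free]
        return sum(((B(sil(name,q,g))-m)**2).sum()/m.sum() for (g,_),m in zip(views,ms))
    for y in (yaws if yaws is not None else [p0[3]]):
        p=np.array([*p0[:3],y],float)
        n=len(free); S=np.vstack([np.zeros(n),8*np.eye(n)])
        r=minimize(cost,np.zeros(n),args=(p,),method="Nelder-Mead",options=dict(initial_simplex=S,xatol=.03,fatol=1e-5,maxiter=300))
        q=p.copy(); q[free]+=r.x*sc[free]
        if best is None or r.fun<best[1]: best=(q,r.fun)
    print("fit",name,np.round(best[0],3).tolist(),"cost",round(best[1],3)); return best[0]
def down(yaw):  # tool pointing down, closing axis (tool y) at angle yaw+90 i.e. tool x at yaw
    q=(R.from_euler("z",yaw)*R.from_euler("x",np.pi)).as_quat(); return [q[3],q[0],q[1],q[2]]
E
python3 - <<'E'
from h import *
names="mat case dish caliper grip lockring pump lube tin".split()
V=[look("top",names),look("scene",names)]
np.set_printoptions(suppress=True)
for n in names:
    g,o=V[0]
    vs=[(g,o[n]) for g,o in V if n in o]
    m=o[n] if n in o else V[1][1][n]; gg=g if n in o else V[1][0]
    ys,xs=np.nonzero(m); P=pix2plane(gg,(xs.mean(),ys.mean()),10)
    z=0 if n in("mat","lube","tin","caliper","grip","lockring","pump") else 3
    yw=[0] if n in("mat","case","dish","lockring","lube","tin") else np.arange(4)*np.pi/4
    fit(n,vs,[P[0],P[1],z,0],free=(0,1,3) if n not in("dish","lockring","lube","tin") else (0,1),yaws=yw)
g=get_image("wrist"); print({k:(np.round(v,4).tolist()) for k,v in g.items() if k!="frame"})
E
```

```text
top mat 0.66 [234. 184. 417. 293.] 14208
top case 0.63 [374. 202. 422. 279.] 3476
top dish 0.57 [230. 218. 277. 260.] 1463
top caliper 0.69 [456. 207. 493. 230.] 532
top grip 0.82 [131. 209. 191. 222.] 703
top lockring 0.79 [148. 277. 167. 295.] 195
top pump 0.6 [448. 260. 511. 288.] 855
top lube 0.64 [427. 135. 452. 158.] 390
top tin 0.84 [178. 142. 211. 176.] 856
scene mat 0.94 [247. 154. 428. 266.] 7677
scene case 0.77 [252. 137. 320. 190.] 2241
scene dish 0.74 [358. 204. 400. 241.] 1181
scene caliper 0.83 [223. 138. 244. 154.] 304
scene grip 0.78 [429. 267. 490. 314.] 1043
scene lockring 0.68 [482. 240. 502. 257.] 266
scene pump 0.64 [251. 117. 282. 143.] 322
scene lube 0.84 [192. 160. 209. 194.] 452
scene tin 0.75 [362. 282. 399. 329.] 1474
fit mat [520.168, -12.626, 0.0, -0.018] cost 0.623
fit case [515.796, -174.958, 3.0, -0.025] cost 0.026
fit dish [523.737, 144.943, 3.0, 0.0] cost 0.056
fit caliper [557.667, -363.078, 0.0, 0.089] cost 0.07
fit grip [579.034, 366.932, 0.0, 1.52] cost 0.103
fit lockring [424.968, 369.578, 0.0, 0.0] cost 0.619
fit pump [429.06, -360.096, 0.0, 1.285] cost 0.078
fit lube [728.551, -283.31, 0.0, 0.0] cost 0.279
fit tin [715.74, 282.966, 0.0, 0.0] cost 0.043
{'fx': 321.5013, 'fy': 321.5013, 'cx': 312.3374, 'cy': 198.4106, 'origin': [97.3123, 544.8659, 383.5637], 'orientation': [0.7995, -0.1068, -0.0786, 0.5858]}
```

```bash
cat >> h.py <<'E'
def yaw_for(close):  # tool-down yaw so fingers close along direction 'close'
    return close+np.pi/2
def wviews(names,xy,close,z=150,offs=((-71,0),(-30,40),(-100,-40)),save=None,flip=0):
    phi=yaw_for(close)+flip*np.pi; a=np.array([np.cos(phi),np.sin(phi)]); b=np.array([-a[1],a[0]]); V=[]
    for i,(u,v) in enumerate(offs):
        p=np.r_[np.array(xy)+u*a+v*b,z]; movep(p.tolist(),down(phi)); V.append(look("wrist",names))
        if save: cv2.imwrite(f"pics/{save}{i}.png",V[-1][0]["frame"][:,:,::-1])
    return V
def vs(V,n): return [(g,o[n]) for g,o in V if n in o]
E
python3 - <<'E'
from h import *
for n,xy,c in [("cal",(557,-363),.089),("mat",(520,-15),-.025),("grip",(579,367),1.52-np.pi/2)]:
    for f in (0,1):
        s=solve_ik([*xy,150],down(yaw_for(c)+f*np.pi)); print(n,f,None if s is None else np.round(s,2))
f=1
V=wviews(["caliper"],(557,-363),.089,save="cal",flip=f)
fit("caliper",vs(V,"caliper"),[557,-363,0,.089])
fit("caliper",vs(V,"caliper"),[557,-363,0,.089],free=(0,1,2,3))
W=wviews(["case","dish","mat"],(520,-15),-.025,z=300,offs=((-71,0),(-50,80),(-50,-80)),save="mat",flip=f)
for n,p in (("case",[515.8,-175,3,-.025]),("dish",[523.7,145,3,0])):
    fit(n,vs(W,n),p,free=(0,1,3) if n=="case" else (0,1)); fit(n,vs(W,n),p,free=(0,1,2,3) if n=="case" else (0,1,2))
print(current_t())
g=V[0][0]; print(np.round(Q(g["orientation"]).as_matrix(),3))
E
```

```text
cal 0 [-0.65  0.63  1.39  0.    1.12 -0.74]
cal 1 [-0.65  0.63  1.39 -0.    1.12  2.41]
mat 0 [-0.12  0.38  1.8  -0.    0.96 -0.09]
mat 1 None
grip 0 [ 0.5   0.66  1.32 -0.    1.15  0.55]
grip 1 [ 0.5   0.66  1.32  0.    1.15 -2.59]
wrist caliper 0.7 [289.  71. 336. 151.] 3080
wrist caliper 0.77 [331. 119. 380. 194.] 2928
wrist caliper 0.72 [237.  36. 292. 120.] 3472
fit caliper [558.652, -363.811, 0.0, 0.121] cost 0.125
fit caliper [558.822, -363.921, -8.4, 0.111] cost 0.074Traceback (most recent call last):
  File "<stdin>", line 9, in <module>
  File "h.py", line 57, in wviews
    p=np.r_[np.array(xy)+u*a+v*b,z]; movep(p.tolist(),down(phi)); V.append(look("wrist",names))
                                     ~~~~~^^^^^^^^^^^^^^^^^^^^^^
plant.PlanningError: the arm cannot take that pose within its joint ranges
```

View pics/cal0.png

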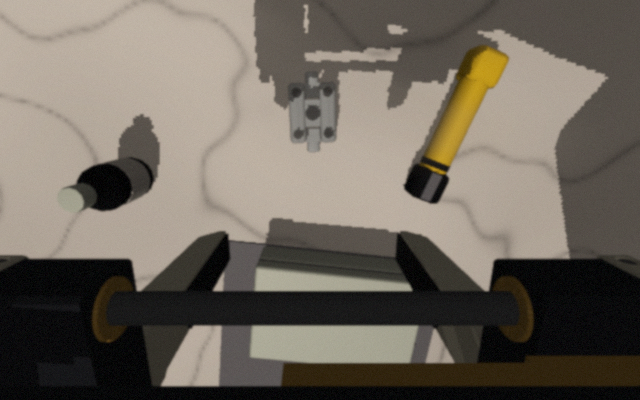

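```bash
python3 - <<'E'
from h import *
W=wviews(["case","dish","mat"],(520,-15),-.025,z=300,offs=((-71,0),(-50,80),(-50,-80)),save="mat")
import pickle; pickle.dump(W,open("W.pkl","wb"))
for n,p in (("case",[515.8,-175,3,-.025]),("dish",[523.7,145,3,0])):
    fit(n,vs(W,n),p,free=(0,1,3) if n=="case" else (0,1)); fit(n,vs(W,n),p,free=(0,1,2,3) if n=="case" else (0,1,2))
print(current_t())
E
```

```text
wrist case 0.65 [251. 189. 374. 264.] 8980
wrist dish 0.67 [283.   0. 348.  22.] 979
wrist mat 0.74 [220.   3. 408. 251.] 34213
wrist case 0.83 [304. 205. 433. 278.] 7460
wrist dish 0.97 [341.   0. 421.  41.] 2434
wrist mat 0.71 [282.   2. 468. 262.] 34803
wrist case 0.85 [196. 202. 317. 280.] 7472
wrist dish 0.7 [213.   0. 289.  40.] 2373
wrist mat 0.65 [156.   1. 348. 263.] 35155
fit case [518.542, -173.624, 3.0, -0.011] cost 0.349
fit case [518.92, -180.252, -12.82, -0.021] cost 0.292
fit dish [526.729, 148.299, 3.0, 0.0] cost 0.017
fit dish [526.659, 146.881, 9.235, 0.0] cost 0.01
10.4833
```

The wrist view shows the caliper at (313,113), ears up and down in the image, the pump right of it, and the case partly behind the fingers. I need clearer views of the case and dish.

```bash
python3 - <<'E'
from h import *
import pickle
c=-.025
D=wviews(["dish"],(524,146),c,z=220,offs=((-60,30),(-50,-40)),save="dish")
fit("dish",vs(D,"dish"),[524,146,3,0],free=(0,1,2)); fit("dish",vs(D,"dish"),[524,146,3,0],free=(0,1))
C=wviews(["case"],(517,-175),c,z=250,offs=((-60,0),(-60,60),(-60,-60)),save="case")
fit("case",vs(C,"case"),[517,-175,3,c]); fit("case",vs(C,"case"),[517,-175,3,c],free=(0,1,2,3))
P=wviews(["pump"],(429,-360),.09,z=160,offs=((-60,30),(-60,-40)),save="pump")
V=wviews(["caliper","pump"],(558,-364),.11,z=160,offs=((-60,30),(-60,-40)),save="calb")
fit("pump",vs(P+V,"pump"),[429,-360,0,1.285]); fit("pump",vs(P+V,"pump"),[429,-360,0,1.285],free=(0,1,2,3))
fit("caliper",vs(V,"caliper"),[558,-364,0,.1]); fit("caliper",vs(V,"caliper"),[558,-364,0,.1],free=(0,1,2,3))
pickle.dump((D,C,P,V),open("V.pkl","wb"))
print(current_t())
ims=[C[0][0],D[0][0]]
out=[]
for g,n,p in ((C[0][0],"case",[517,-175,3,c]),(V[0][0],"caliper",[558.7,-363.9,0,.115])):
    f=g["frame"][:,:,::-1].copy(); m=sil(n,p,g).astype(np.uint8)
    cs,_=cv2.findContours(m,cv2.RETR_EXTERNAL,cv2.CHAIN_APPROX_NONE); cv2.drawContours(f,cs,-1,(0,0,255),1); out.append(f[:300,120:520])
cv2.imwrite("pics/ov1.png",np.hstack(out))
E
```

```text
wrist dish 0.78 [297.  75. 388. 169.] 6600
wrist dish 0.85 [234.  82. 322. 175.] 6466
fit dish [526.877, 144.836, -2.606, 0.0] cost 0.002
fit dish [527.142, 144.968, 3.0, 0.0] cost 0.009
wrist case 0.62 [235.  72. 391. 168.] 13613
wrist case 0.73 [286.  75. 449. 165.] 13888
wrist case 0.68 [181.  72. 334. 166.] 13527
fit case [518.786, -174.788, 3.0, -0.02] cost 0.029
fit case [518.822, -175.029, -1.022, -0.016] cost 0.024
wrist pump 0.65 [305.  45. 392. 196.] 4664
wrist pump 0.9 [228.  44. 310. 197.] 4669
wrist caliper 0.78 [324.  82. 367. 161.] 2883
wrist pump 0.86 [170.  20. 251. 179.] 5466
wrist caliper 0.69 [247.  82. 293. 159.] 2800
wrist pump 0.76 [ 95.  21. 174. 178.] 5747
fit pump [430.753, -361.904, 0.0, 1.296] cost 0.155
fit pump [430.044, -361.825, -4.342, 1.294] cost 0.111
fit caliper [558.958, -363.863, 0.0, 0.145] cost 0.105
fit caliper [558.728, -364.295, -11.024, 0.096] cost 0.076
17.025
```

View pics/ov1.png

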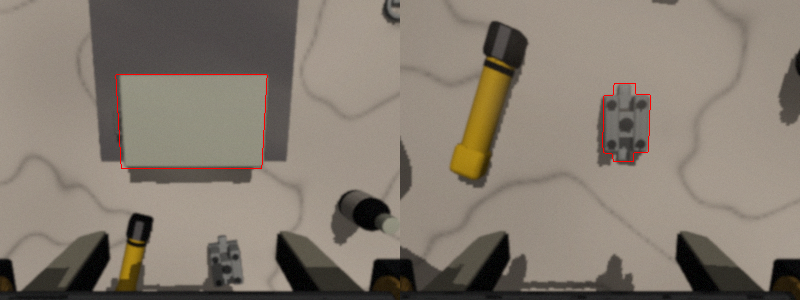

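The overlay fits the lid in the left crop and the caliper body and ears in the right crop closely. Now I'll pick the caliper and place it.

```bash
cat >> h.py <<'E'
MAT=np.array([522.9,-15.0]); MY=-0.023
mc=lambda u,v: MAT+np.array([np.cos(MY)*u-np.sin(MY)*v,np.sin(MY)*u+np.cos(MY)*v])
def pick(xy,close,z,zup=130,flip=0):
    q=down(yaw_for(close)+flip*np.pi); movep([*xy,zup],q)
    hit=servo_line([*xy,z+15],feed=120,force_limit=15); 
    if not hit: hit=servo_line([*xy,z],feed=40,force_limit=10)
    print("descent hit",hit,np.round(current_ee_pos(),1)); grab(); print("gap",round(current_finger_gap()*93,1),"F",round(current_grasp_force(),1))
    servo_line([*xy,zup],feed=120); print("held gap",round(current_finger_gap()*93,1),"F",round(current_grasp_force(),1))
def place(xy,close,z,zup=130,flip=0):
    q=down(yaw_for(close)+flip*np.pi); movep([*xy,zup],q)
    hit=servo_line([*xy,z+12],feed=120)
    hit=servo_line([*xy,z-2],feed=15,force_limit=3)
    print("place hit",hit,np.round(current_ee_pos(),1),np.round(current_ft_force(),1)); let_go(); dwell(.2)
    servo_line([*xy,zup],feed=120); print("t",current_t())
E
python3 - <<'E'
from h import *
pick((558.8,-364),.11,6)
place(mc(0,0),MY,9,zup=140)
V=wviews(["caliper"],mc(0,0),MY,z=150,offs=((-60,30),(-60,-40)),save="calp")
fit("caliper",vs(V,"caliper"),[*mc(0,0),3,MY]); fit("caliper",vs(V,"caliper"),[*mc(0,0),3,MY],free=(0,1,2,3))
S=[look("top",["caliper"]),look("scene",["caliper"])]
fit("caliper",vs(S,"caliper"),[*mc(0,0),3,MY])
import pickle; pickle.dump((V,S),open("P1.pkl","wb"))
E
```

```text
descent hit False [ 558.8 -364.     5.8]
gap 39.8 F 30.0
held gap 39.8 F 30.0
place hit True [522.8 -15.    8.9] [-0.  -0.2  4.5]
t 26.7167
wrist caliper 0.69 [323.  82. 373. 161.] 3090
wrist caliper 0.68 [241.  82. 292. 161.] 3185
fit caliper [524.57, -15.303, 3.0, -0.031] cost 0.09
fit caliper [523.827, -15.19, -8.01, -0.017] cost 0.061
top caliper none
scene caliper 0.69 [319. 176. 343. 203.] 440
fit caliper [522.011, -16.185, 3.0, -0.136] cost 0.032
```

```bash
cat > edges.py <<'E'
from h import *
import pickle
def edge(g,side,vr,z=3):
    us=np.arange(80,160,.25)*side; prof=[]
    for v in np.arange(*vr,4):
        P=np.array([[*mc(u,v),z] for u in us]); uv=proj(g,P).astype(np.float32)
        if (uv<2).any() or (uv[:,0]>636).any() or (uv[:,1]>240).any(): continue
        gr=cv2.cvtColor(g["frame"],cv2.COLOR_RGB2GRAY); prof.append(cv2.remap(gr,uv[:,:1],uv[:,1:],cv2.INTER_LINEAR).ravel())
    if not prof: return None
    a=np.array(prof).astype(float); d=np.abs(np.diff(cv2.GaussianBlur(a,(0,0),4,borderType=cv2.BORDER_REPLICATE),axis=1))
    e=us[d.argmax(1)]; return round(float(np.median(e)),2),len(e),round(float(np.polyfit(np.arange(len(e))*4,e,1)[0]),4)
if __name__=="__main__":
    V,S=pickle.load(open("P1.pkl","rb")); W=pickle.load(open("W.pkl","rb")); D,C,P,_=pickle.load(open("V.pkl","rb"))
    for nm,X in (("V",V),("W",W),("D",D),("C",C),("S",S)):
        for g,_ in X:
            print(nm,edge(g,-1,(-95,95)),edge(g,1,(-95,95)))
E
python3 edges.py
python3 - <<'E'
import cv2,numpy as np
cv2.imwrite("pics/ov2.png",np.hstack([cv2.imread(f"pics/calp{i}.png")[:300,120:520] for i in(0,1)]))
E
```

```text
V (-119.0, 48, -0.0011) (119.0, 48, -0.0)
V (-118.75, 48, -0.0008) (119.25, 48, -0.0)
W (-119.0, 48, -0.0007) (119.5, 48, -0.0)
W (-119.5, 48, -0.001) (119.25, 48, -0.0001)
W (-118.75, 48, -0.0007) (120.0, 48, 0.0003)
D (-119.25, 20, 0.1229) (119.0, 21, -0.0015)
D (-119.0, 18, -0.0029) (119.25, 18, -0.2229)
C (-119.0, 17, 0.0023) (119.5, 17, 0.0)
C (-119.25, 17, -0.0) (119.25, 17, 0.0)
C (-118.75, 17, -0.0) (119.75, 17, 0.0)
S None (107.38, 48, 0.1936)
S (-122.0, 48, -0.0026) (119.25, 38, -0.0003)
```

View pics/ov2.png

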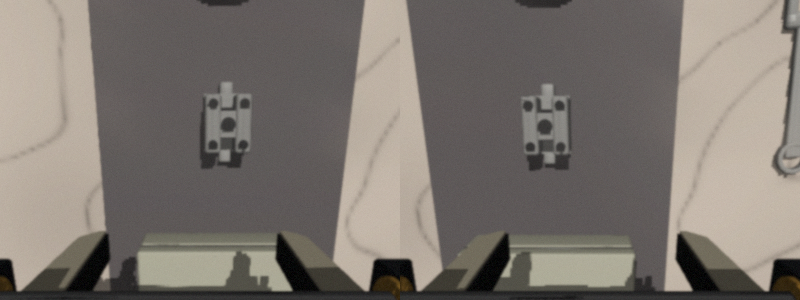

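The caliper stands near mat centre (crop (227,122)), and the mat's long edges fit symmetrically. I'll measure the caliper against the mat from directly above.

```bash
python3 - <<'E'
from h import *
from edges import edge
import pickle
V=wviews(["caliper"],mc(0,0),MY,z=140,offs=((-60,0),(-40,0)),save="calq")
pickle.dump(V,open("P2.pkl","wb"))
for g,o in V:
    print("mat",edge(g,-1,(-60,95)),edge(g,1,(-60,95)))
    gr=cv2.cvtColor(g["frame"],cv2.COLOR_RGB2GRAY)
    us=np.arange(-35,35.1,.25); A=[]
    for v in np.arange(-14,15,2):
        uv=proj(g,np.array([[*mc(u,v),37] for u in us])).astype(np.float32); A.append(cv2.remap(gr,uv[:,:1],uv[:,1:],cv2.INTER_LINEAR).ravel())
    a=np.median(A,0); print(a[::6].astype(int)); d=np.diff(cv2.GaussianBlur(a[None].astype(float),(0,0),3).ravel()); 
    print("cal",us[d.argmax()],us[d.argmin()], "yaw check", [(us[np.diff(cv2.GaussianBlur(r[None].astype(float),(0,0),3).ravel()).argmax()],us[np.diff(cv2.GaussianBlur(r[None].astype(float),(0,0),3).ravel()).argmin()]) for r in A[::2]])
fit("caliper",vs(V,"caliper"),[*mc(0,0),3,MY]); fit("caliper",vs(V,"caliper"),[*mc(0,0),3,MY],free=(0,1,2,3))
E
```

```text
wrist caliper 0.88 [287.  81. 341. 162.] 3372
wrist caliper 0.77 [285. 106. 338. 184.] 3149
mat (-118.5, 39, -0.0005) (119.5, 39, -0.0)
[ 92  92  92  92  92  91  92  92  91  93  87  80 109 129 132 132 135 136
 136 128 114 101  81  77  76  76  76  98 117 114 130 136 134 134 137 136
 130 106  92  93  92  92  92  93  93  93  93]
cal -17.25 20.0 yaw check [(np.float64(8.0), np.float64(12.0)), (np.float64(-17.5), np.float64(20.25)), (np.float64(-17.5), np.float64(20.25)), (np.float64(6.5), np.float64(-5.25)), (np.float64(6.5), np.float64(-4.0)), (np.float64(-17.5), np.float64(19.75)), (np.float64(-17.25), np.float64(19.75)), (np.float64(-9.0), np.float64(11.0))]
mat (-118.75, 39, -0.0) (119.25, 39, -0.0021)
[ 93  93  93  93  93  92  93  92  93  92  83  82 116 132 134 132 135 136
 135 125 109  97  79  78  77  78  79  87 116 120 134 137 135 136 139 138
 130 101  92  94  94  93  94  93  93  93  93]
cal -17.75 19.75 yaw check [(np.float64(-18.0), np.float64(-5.5)), (np.float64(-17.75), np.float64(20.0)), (np.float64(-17.75), np.float64(20.0)), (np.float64(-17.75), np.float64(-5.5)), (np.float64(6.5), np.float64(-4.25)), (np.float64(-17.5), np.float64(19.5)), (np.float64(-17.5), np.float64(19.5)), (np.float64(-9.5), np.float64(10.5))]
fit caliper [524.133, -14.422, 3.0, -0.002] cost 0.072
fit caliper [524.028, -15.375, -6.742, -0.024] cost 0.042
```

Caliper is within about 1 mm of the mat centre and square, so it stays. Next the grip, held by the dish-side collar so the opening fingers clear the caliper.

```bash
python3 - <<'E'
from h import *
from edges import edge
import pickle
V=wviews(["grip","lockring"],(579,367),-.05,z=170,offs=((-60,30),(-60,-30)),save="grip")
p=fit("grip",vs(V,"grip"),[579,367,0,1.52]); p2=fit("grip",vs(V,"grip"),[579,367,0,1.52],free=(0,1,2,3))
p=(p+p2)/2
ax=np.array([np.cos(p[3]),np.sin(p[3])]); c=p[3]-np.pi/2
pick(p[:2]+54*ax,c,5)
place(mc(77,54),MY,8,zup=140)
V=wviews(["grip","caliper"],mc(60,0),MY,z=150,offs=((-60,10),(-40,-10)),save="gripp")
for f in ((0,1,3),(0,1,2,3)): fit("grip",vs(V,"grip"),[*mc(77,0),3,MY+np.pi/2],free=f); fit("caliper",vs(V,"caliper"),[*mc(0,0),3,MY],free=f)
print("want",mc(77,0),mc(0,0))
pickle.dump(V,open("P3.pkl","wb"))
R_=wviews(["lockring"],(425,369),MY,z=150,offs=((-60,20),(-60,-20)),save="ring")
fit("lockring",vs(R_,"lockring"),[425,369,0,0],free=(0,1)); fit("lockring",vs(R_,"lockring"),[425,369,0,0],free=(0,1,2))
cv2.imwrite("pics/ov3.png",np.hstack([V[0][0]["frame"][:300,120:520,::-1],R_[0][0]["frame"][:300,120:520,::-1]]))
print(current_t())
E
```

```text
wrist grip 0.74 [328.  50. 364. 187.] 4355
wrist lockring 0.94 [164. 102. 214. 154.] 1149
wrist grip 0.71 [260.  52. 300. 184.] 4370
wrist lockring 0.76 [103. 105. 156. 152.] 1341
fit grip [581.232, 367.036, 0.0, 1.546] cost 0.036
fit grip [581.397, 367.138, -5.647, 1.538] cost 0.021
descent hit False [582.8 421.    4.8]
gap 33.6 F 30.0
held gap 34.1 F 30.0
place hit True [601.   37.2   7.9] [-0.3  0.4  5.7]
t 40.7833
wrist grip 0.64 [321.  50. 366. 194.] 4922
wrist caliper 0.73 [229.  82. 281. 161.] 3276
wrist grip 0.8 [300.  76. 339. 214.] 4699
wrist caliper 0.66 [205. 106. 261. 181.] 3191
fit grip [600.628, -16.716, 3.0, 1.538] cost 0.045
fit caliper [524.877, -14.909, 3.0, -0.013] cost 0.092
fit grip [601.127, -17.099, -7.192, 1.542] cost 0.016
fit caliper [521.913, -15.253, -10.799, 0.009] cost 0.047
want [599.8796344  -16.77084386] [522.9 -15. ]
wrist lockring 0.87 [314.  97. 362. 151.] 1011
wrist lockring 0.95 [270.  98. 315. 148.] 951
fit lockring [428.446, 369.33, 0.0, 0.0] cost 1.728
fit lockring [428.613, 369.009, -11.082, 0.0] cost 1.685
43.8833
```

View pics/ov3.png

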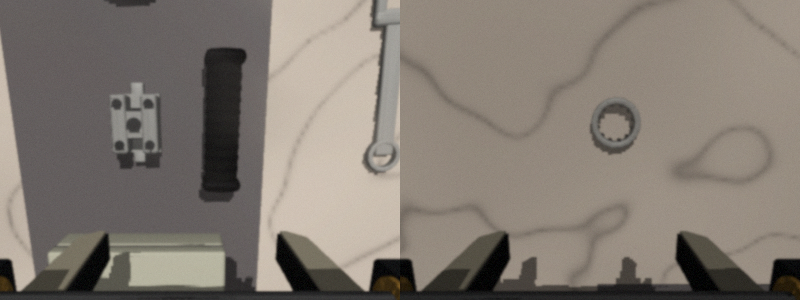

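The grip lies at (223,120), parallel to the mat edge behind the caliper at (135,122). The ring is flat at (615,122) in the right crop. Next the ring: centre it with a cross grasp, then pick it closing along y.

```bash
python3 - <<'E'
from h import *
import pickle
xy=(427.8,369.2); c2=MY+np.pi/2
for f in (0,1):
    a=[solve_ik([*q,z],down(yaw_for(c2)+f*np.pi)) for q,z in((xy,4),(mc(-83,0),7),(mc(-83,0),140))]; print(f,[None if s is None else np.round(s,2) for s in a])
fl=1 if all(solve_ik([*q,5],down(yaw_for(c2)+np.pi)) is not None for q in (xy,mc(-83,0))) else 0
movep([*xy,100],down(yaw_for(MY))); servo_line([*xy,20],feed=120); print(servo_line([*xy,4],feed=30,force_limit=10))
grab(); print("gap",current_finger_gap()*93,current_grasp_force()); let_go(); dwell(.2); servo_line([*xy,60],feed=120)
pick(xy,c2,4,flip=fl)
place(mc(-83,0),c2,7,zup=140,flip=fl)
V=wviews(["lockring","caliper"],mc(-50,0),MY,z=150,offs=((-60,-10),(-40,10)),save="ringp")
for f in ((0,1),(0,1,2)): fit("lockring",vs(V,"lockring"),[*mc(-83,0),3,0],free=f)
fit("caliper",vs(V,"caliper"),[*mc(0,0),3,MY])
print("want",mc(-83,0)); pickle.dump(V,open("P4.pkl","wb")); print(current_t())
E
```

```text
0 [array([ 0.63,  0.68,  1.75,  0.  ,  0.72, -0.92]), array([-0.14,  0.53,  2.07,  0.  ,  0.55, -1.68]), array([-0.14,  0.26,  2.  ,  0.  ,  0.88, -1.68])]
1 [array([ 0.63,  0.68,  1.75, -0.  ,  0.72,  2.22]), array([-0.14,  0.53,  2.07, -0.  ,  0.55,  1.46]), array([-0.14,  0.26,  2.  , -0.  ,  0.88,  1.46])]
False
gap 44.928017279132554 29.99995669350028
descent hit False [427.7 369.1   3.8]
gap 45.2 F 30.0
held gap 45.2 F 30.0
place hit True [439.8 -13.1   6.9] [-0.8 -0.5  7.2]
t 59.1083
wrist lockring 0.65 [270. 368. 284. 385.] 137
wrist caliper 0.83 [334.  82. 382. 163.] 3160
wrist lockring 0.79 [267. 122. 312. 175.] 962
wrist caliper 0.97 [353. 109. 406. 183.] 3139
fit lockring [442.114, -17.17, 3.0, 0.0] cost 15.783
fit lockring [9125.65, -3616.943, -26474.432, 0.0] cost 1.315
fit caliper [523.513, -15.258, 3.0, -0.027] cost 0.093
want [439.92195253 -13.09116831]
61.15
```

View pics/ringp0.png

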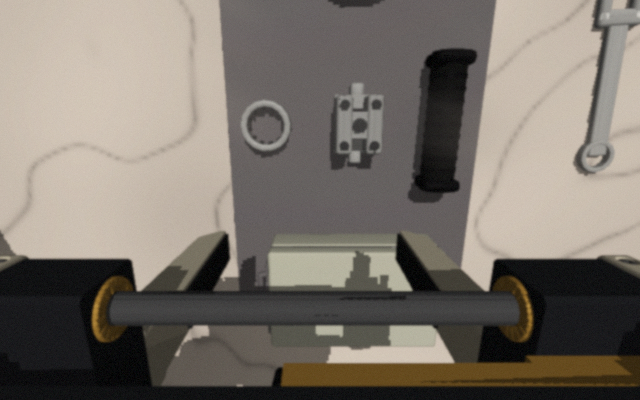

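The ring is at (266,126), level with the caliper at (359,126) and the grip at (445,120). One ring detection was false, so I'll refit with the good one and do the pump's geometry.

```bash
python3 - <<'E'
from h import *
import pickle
V=pickle.load(open("P4.pkl","rb"))
fit("lockring",vs(V,"lockring")[1:],[440,-13,3,0],free=(0,1))
g=V[0][0]
for g,_ in V:
    gr=cv2.medianBlur(cv2.cvtColor(g["frame"],cv2.COLOR_RGB2GRAY),3)
    c=proj(g,[[440,-13,17]])[0]; x0,y0=int(c[0])-40,int(c[1])-40
    m=(gr[y0:y0+80,x0:x0+80]>118).astype(np.uint8)
    cs,_=cv2.findContours(m,cv2.RETR_EXTERNAL,cv2.CHAIN_APPROX_NONE); k=max(cs,key=cv2.contourArea)
    e=cv2.fitEllipse(k); print("ellipse",np.round(e[0],1),np.round(e[1],1),"->",np.round(pix2plane(g,np.array(e[0])+[x0,y0],16),1))
D,C,P,V=pickle.load(open("V.pkl","rb"))
for z in (0,-4): fit("pump",vs(P+V,"pump"),[430,-362,z,1.295])
c2=MY+np.pi/2
for f in (0,1):
    print(f,[None if s is None else np.round(s,2) for s in [solve_ik([430,-362,5],down(yaw_for(1.295-np.pi/2)+f*np.pi)),solve_ik([518,-175,60],down(yaw_for(c2)+f*np.pi))]])
E
```

```text
fit lockring [441.433, -14.391, 3.0, 0.0] cost 0.831
ellipse [41.8 40.3] [48.2 50.2] -> [441.  -13.3  16. ]
ellipse [42. 41.] [47.4 48.6] -> [441.2 -13.3  16. ]
fit pump [430.746, -361.797, 0.0, 1.295] cost 0.155
fit pump [430.03, -361.792, -4.0, 1.295] cost 0.111
0 [array([-0.78,  0.67,  1.75, -0.  ,  0.72, -0.51]), array([-0.41,  0.56,  1.78,  0.  ,  0.8 , -1.96])]
1 [array([-0.78,  0.67,  1.75, -0.  ,  0.72,  2.63]), array([-0.41,  0.56,  1.78, -0.  ,  0.8 ,  1.18])]
```

Hand-eye offset is about (+1.2, -0.2) mm, and the ring is right. Now the pump.

```bash
python3 - <<'E'
from h import *
import pickle
c2=MY+np.pi/2; T=np.array([517.9,-174.8])
pick((429.2,-361.6),1.295-np.pi/2,4,zup=150)
place(T,c2,57,zup=170,flip=1)
V=wviews(["pump","case"],T,MY,z=240,offs=((-60,0),(-60,40)),save="pumpp")
for f in ((0,1,3),(0,1,2,3)): fit("pump",vs(V,"pump"),[*T,53,MY],free=f)
print("want",T+[1.2,-.2])
W=wviews(["caliper"],mc(0,-20),MY,z=240,offs=((-60,0),),save="fin")
g=get_image("top"); a=g["frame"][100:320,80:560,::-1]
g=V[0][0]["frame"][:300,120:520,::-1]; h=W[0][0]["frame"][:300,120:520,::-1]
cv2.imwrite("pics/ov4.png",np.vstack([np.hstack([g,h]),cv2.resize(a,(800,300),interpolation=cv2.INTER_AREA)]))
print(current_t())
E
```

```text
descent hit False [ 429.2 -361.5    3.8]
gap 25.2 F 30.0
held gap 25.2 F 30.0
place hit True [ 517.8 -174.7   56.9] [-0.   1.3  4.9]
t 72.225
wrist pump 0.96 [239. 110. 386. 138.] 3978
wrist case 0.91 [231.  74. 393. 167.] 10466
wrist pump 0.98 [284. 108. 428. 137.] 3876
wrist case 0.67 [266.  73. 432. 165.] 10073
fit pump [519.704, -176.271, 53.0, -0.024] cost 0.037
fit pump [520.478, -176.211, 42.859, -0.025] cost 0.008
want [ 519.1 -175. ]
wrist caliper 0.85 [295.  68. 331. 135.] 1882
75.0667
```

View pics/ov4.png

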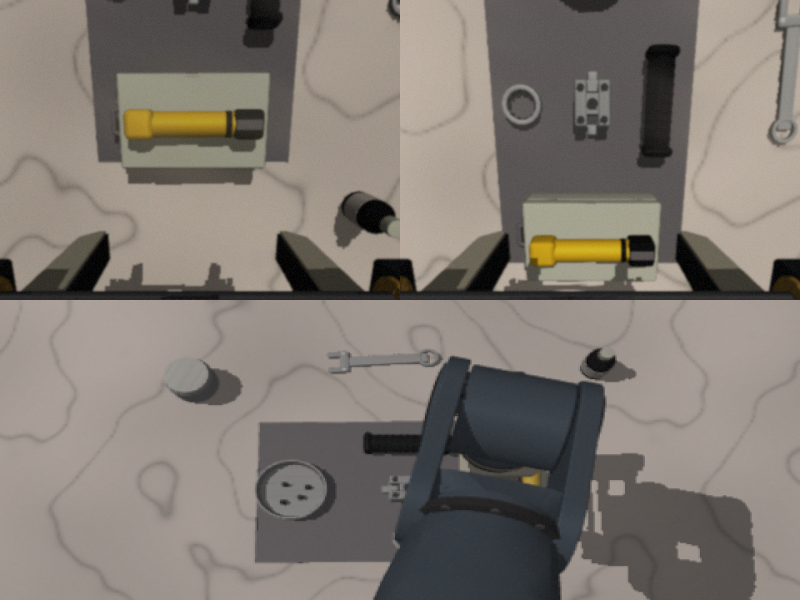

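All four parts are where they should be: ring (521,104), caliper (592,104) and grip (660,100) in a row on the mat. The pump is centred lengthwise on the lid, and the bottle, tin and wrench are undisturbed. Handing in.

```bash
python3 -c "
from plant import *
print(current_ee_pos(),current_finger_gap()); print(job_done())"
```

```text
[521.01202779 -96.03153134 239.93893066] 0.9997265408868816
the job is handed in; nothing more can be done
None
```

The job is handed in at about 75 s: caliper at the mat centre, grip behind it, lockring in front, and pump on the tool case lid, each within about 1–2 mm by the wrist camera; everything is released and the bottle, tin and wrench were left alone.

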